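# Set the roller-pressure dial of a bench laminator

### The arm

A 7-joint arm with a two-finger parallel gripper is mounted at the origin on the work surface. World frame = base frame: x ahead of the robot, y to its left, z up, the work surface at z = 0. Lengths are in m, angles in rad, forces in N, time in s.
With the tool pointing down it reaches from about 0.35 to 0.9 m from the base axis. Payload 8.1 kg.
Tool frame: the origin (TCP) lies at the very end of the fingers, on their centre line; the grasp point (between the pads) lies arm.hold_point_z behind it (arm.hold_point_z is the distance from the TCP to the grasp point, in m); z points along the fingers, y is the line along which they close (so a half turn about z gives the same grasp; the last joint's range is limited). The gripper opens to 92 mm and grips with 3 to 60 N. Pads are 19 mm wide; open, the fingers measure 130 mm over their backs; the gripper's body (75 mm by 190 mm) begins 47 mm behind the grasp point.
Start: joints at [-1.265, 0.434, 0.025, 1.573, -0.012, 1.134, -0.075], TCP at [0.248, 0.574, 0.194] pointing down, gripper open.
Joint ranges: [-2.62, 2.62], [-0.44, 2.09], [-1.27, 1.32], [0.08, 2.57], [-1.32, 4.46], [0.12, 2], [-2.74, 2.74]. Speed limits (rad/s): [2.22, 2.22, 3.01, 3.01, 3.14, 3.14, 3.14].

### API

Orientations are given as a rotation vector (axis times angle).
In Python, from cell import arm, vision, job, cut_out gives the robot as it stands. The module is installed in compiled form; this text tells all that it offers.
- The arm moves only by the tool play_rows, never from a script. Its argument "increments" is text: rows parted by semicolons, each of 5 numbers parted by spaces: the shift along the tool's x, y, z in cm, then the turn about the tool's z in degrees, then the opening, from -1 (shut) to 1 (fully open), so that 0 is half open. A call has 1 to 5 rows; each row shifts and turns the commanded pose from where the row before left it, along the tool's axes as they then stand; what a row does not reach is not made up. A row lasts 1/12 s, in which the tool goes at most 41.7 mm and 7.16 degrees, less where a joint would pass 70% of its speed; a pose out of reach is approached as far as the arm can. A call is refused whole if a number of a shift passes 4.17 or a number of a turn 7.16, either way. A call with a gripper value outside its range is refused whole. The fingers move at their own pace and stop on an object; "grip_force" is the grip in N (left out, the last holds). Time passes only in rows, so rows that do not move let the fingers close. It gives the time, the measured TCP pose, the force, the opening and the grip force at its end, in the units of the state.
- arm.observe(): the state, without advancing time (a new reading comes with each control period).
- vision.get_image(name): name is "side" or "top" or "wrist"; returns a dict with "frame" (420x560x3 uint8, red, green, blue), "z_map" (420x560 float32, m along the optical axis (not along the pixel's ray), 0 where there is no reading), "mtx" (3x3 intrinsics, pixels), "cam_to_world" (4x4, takes a point from camera to world coordinates). Camera axes: x right, y up, looking along -z (the intrinsics and any distortion apply to the point x, -y, -z); pixel columns grow to the right and rows downward; lengths in m; the calibration is good to about 2 mm. A picture is of the moment at which its call begins.
- job.sign_off(): hands the job in; it is judged then, once.
Trained networks look in a picture, given as the dict that the camera call returned (one of the last four; its "shot" number tells which), for a name from the list of things; names that differ only in an ending like _2 or _b are one class to them, and where a whole thing is asked for, a point or a joint stands for the part that bears it (a point fixed in the world has none). Each returns a list of dicts, best first, with "confidence" (0 to 1); they miss things now and then, are a little off and sometimes report something else, mostly with a low value. They report only what shows in the picture. A call takes as long as a camera call.
- cut_out(query, picture): "mask" (420x560 bool, what is visible of it) and "point" ([row, column] in pixels, amid what is visible of it).
The state is a dict: "clock": time; "joints": joint angles; "dq": joint speeds; "joint_efforts": joint torques, N m; "position": TCP position; "ee_rot": TCP orientation; "force": force on the tool from outside, world axes, zero at the start; "ft_torque": the same for the moment, N m; "width": opening from 0.0 (shut) to 1.0 (fully open); "gripper_force": force on a finger pad.
Only numpy, scipy, OpenCV 4.12 (cv2) and the standard library are available. Lean on these libraries where they do the work, as an engineer would, in place of code of your own. Each camera call takes 0.05 s, during which the arm holds its last target. There are 200 camera calls.

### The job

Bring down the laminator's pressure roller: pinch the two orange release tabs of the dial fully in, turn the dial clockwise (seen from above) until you feel it come up against its end stop, then let go there so that both tabs spring out and lock it. Squeeze and turn gently, never wrench the dial against its lock or its stop, and leave the cardboard core, the orange carton and the tape dispenser where they are.

Things in the scene. Friction and masses are not known exactly. Their poses are not given: they have to be found in the camera images.
- dial_grip (a point): Point on the dial's vertical axis 40 mm above the deck, at the height to pinch; turns with the dial. z up, y along the line through the two tabs (tab_l on +y), -x along the white pointer. Black skirt disc 72 mm across, its top 24 mm below this point; black centre post 27 mm across, up to 12 mm above it. Keep fingertips at most 22 mm below this point.
- tab_l: Orange release tab, dial's +y side: upright plate 26 mm wide, 5 thick, from 22 mm below to 12 mm above its origin (middle of its outer face, level with dial_grip). Faces 54 mm apart when out; each slides 6 mm straight in to a hard stop (42 mm apart) against a spring of 3 N rising to 10 N. Breaks if squeezed with more than 60 N; 35 N is ample. Turns with the dial.
- tab_r: The same tab on the dial's -y side. Each tab has its own lock, free only when it is more than about 5 mm in, and both must be in. An off-centre pinch pushes the dial sideways, loads one tab more and, if the arm does not give way, leaves the other locked: centre it by the sideways force (balanced when centred).
- dial (a joint): Turn of the dial from its parked position, rad, growing clockwise from above. Locked, it has 0.06 rad of play. Unlocked, a return spring (0.04 Nm, rising to 0.12) turns it back, or leaves it unlocked half-way, if let go early. The end stop is somewhere from 0.87 to 1.47 rad, unseen: it must be felt. Let go at the stop or up to 0.04 rad before it, the tabs drop into a notch; it may settle back 0.1 rad.
- dial_base: Dark steel dial housing with white rim marks, fixed on the deck, 88 mm across, 12 mm high; origin at the centre of its underside, on the dial's axis. The lock notches and the stop are inside: they are damaged by more than 25 N on a tab's pin, about 0.9 Nm of turning torque on the dial; 0.35 Nm already means a stop or a lock. The deck is clear for 65 mm round the axis.
- machine: Grey bench-top roll laminator, fixed, 260 x 440 mm (x, y), deck 80 mm above the table; origin under its centre. The dial is near its +y end, on the robot's side. A black roller lies along y at x = +70 mm (top 132 mm above the table) between white cheeks 145 mm high at y = +-208 mm. The roller comes down as the dial turns.
- core: Bystander: cream cardboard film core standing on the deck, 44 mm across, 75 mm high; origin at the centre of its underside.
- carton: Bystander: small orange carton with a white band on the deck, 70 x 60 x 45 mm high; origin at the centre of its underside.
- dispenser: Bystander: black tape dispenser with a white roll on the table beside the laminator (its -y side), 150 x 55 mm, 100 mm high; origin at the centre of its underside.

How it is judged:
By the outcome, as a careful person would: the job done as asked, in the order asked, and still so for the second after the job is handed in, with the robot touching nothing.
It also fails if it takes over 58 s, if anything falls off the work surface, if the arm or the gripper's body presses on something with over 40 N, if the wrist force passes 120 N, or if a joint passes its speed limit or range.

## Working session

There is one attempt and no reset: what is moved stays moved. The work goes in short steps, Python scripts to look and compute and a tool call to move; the robot and the scene stay as the last step left them, time stands still between calls to the robot, and variables do not carry over. Pictures are saved under pics/ and viewed, at most 10 in all, crops included, and the job is handed in when it is done.

Besides the shell and the picture viewer there is one more tool, called after "Request:" in YAML: its name, and indented under it one key for each argument. play_rows: Moves the arm, as the interface text tells. Its arguments: {"type":"object","properties":{"increments":{"type":"string"},"grip_force":{"type":"number"}},"required":["increments"]}

```bash
mkdir -p pics; cat > h.py <<'E'
import numpy as np, cv2
from cell import arm, vision, job, cut_out
def cloud(p):
    z=p["z_map"];K=p["mtx"];v,u=np.mgrid[:z.shape[0],:z.shape[1]]
    c=np.stack([(u-K[0,2])/K[0,0]*z,-(v-K[1,2])/K[1,1]*z,-z],-1)
    T=p["cam_to_world"];return c@T[:3,:3].T+T[:3,3]
def save(p,n): cv2.imwrite("pics/"+n,p["frame"][:,:,::-1])
E
python3 - <<'E'
from h import *
s=arm.observe();print({k:np.round(v,3) for k,v in s.items()}, arm.hold_point_z)
ims=[]
for n in("top","side"):
    p=vision.get_image(n);C=cloud(p);ims.append(p["frame"])
    for q in("dial_grip","tab_l","tab_r","dial_base","core","carton","machine"):
        for r in cut_out(q,p)[:2]:
            m=r["mask"]&(p["z_map"]>0);P=C[m]
            print(n,q,round(r["confidence"],2),r["point"],m.sum(),np.round(np.median(P,0),3) if len(P) else 0,np.round(np.percentile(P,[2,98],axis=0),3).tolist() if len(P) else 0)
save({"frame":ims[0]},"a.png");save({"frame":ims[1]},"b.png")
E
```

```text
{'clock': np.float64(0.0), 'joints': array([-1.265,  0.435,  0.025,  1.574, -0.012,  1.134, -0.075]), 'dq': array([ 0.001, -0.001,  0.   , -0.001, -0.001, -0.001,  0.001]), 'joint_efforts': array([ 0.0000e+00, -6.6783e+01,  9.8500e-01, -3.1446e+01, -6.1000e-02,
        4.3000e-02,  0.0000e+00]), 'position': array([0.248, 0.573, 0.193]), 'ee_rot': array([-6.380e-01, -3.076e+00,  2.000e-03]), 'force': array([0.581, 0.252, 0.6  ]), 'ft_torque': array([-0.001,  0.006,  0.02 ]), 'gripper_force': np.float64(0.0), 'width': np.float64(1.0)} 0.0188
top dial_grip 0.84 [210.9, 223.1] 949 [0.588 0.078 0.097] [[0.56, 0.049, 0.093], [0.624, 0.11, 0.133]]
top tab_l 0.66 [202.2, 208.2] 91 [0.603 0.101 0.123] [[0.59, 0.096, 0.092], [0.619, 0.112, 0.133]]
top tab_l 0.58 [213.0, 229.4] 74 [0.582 0.057 0.126] [[0.57, 0.051, 0.096], [0.592, 0.064, 0.134]]
top tab_r 0.66 [202.2, 208.2] 91 [0.603 0.101 0.123] [[0.59, 0.096, 0.092], [0.619, 0.112, 0.133]]
top tab_r 0.58 [213.0, 229.4] 74 [0.582 0.057 0.126] [[0.57, 0.051, 0.096], [0.592, 0.064, 0.134]]
top dial_base 0.78 [214.5, 219.9] 1430 [0.587 0.076 0.0
[... 821 characters left out ...]
56 0.118] [[0.569, 0.051, 0.099], [0.591, 0.064, 0.134]]
side tab_r 0.4 [167.7, 246.5] 58 [0.597 0.103 0.131] [[0.588, 0.091, 0.001], [0.712, 0.299, 0.135]]
side dial_base 0.71 [190.1, 249.5] 1230 [0.581 0.064 0.098] [[0.548, 0.038, 0.082], [0.631, 0.121, 0.134]]
side dial_base 0.57 [255.5, 292.1] 1478 [ 0.506 -0.157  0.133] [[0.491, -0.168, 0.082], [0.564, -0.107, 0.157]]
side core 0.77 [256.6, 290.5] 1475 [ 0.506 -0.157  0.134] [[0.491, -0.168, 0.082], [0.546, -0.093, 0.157]]
side carton 0.64 [230.6, 257.1] 1811 [ 0.507 -0.066  0.126] [[0.481, -0.084, 0.083], [0.549, -0.023, 0.128]]
side machine 0.98 [234.2, 340.8] 36306 [ 0.638 -0.153  0.083] [[0.439, -0.273, 0.02], [0.901, 0.158, 0.145]]
```

View pics/a.png

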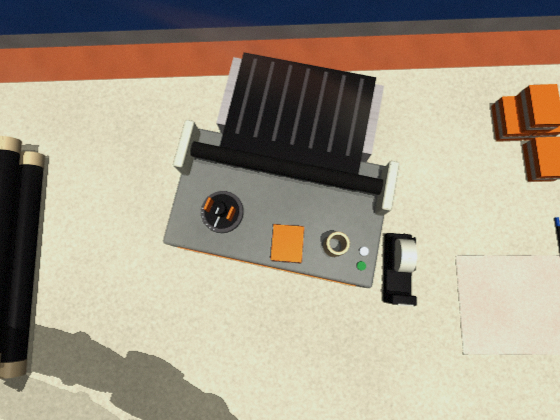

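View pics/b.png

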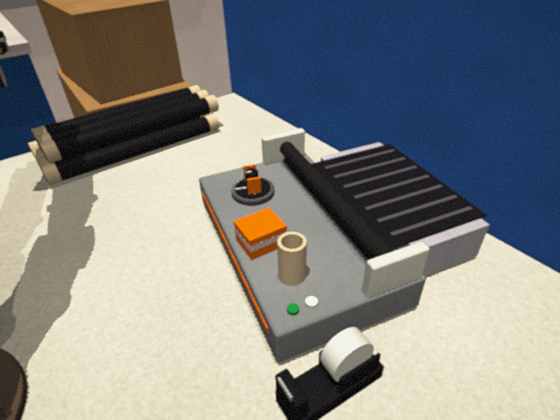

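```bash
python3 - <<'E'
from h import *
from scipy.spatial.transform import Rotation as R
s=arm.observe();M=R.from_rotvec(s["ee_rot"]).as_matrix();print(np.round(M,3),s["clock"])
for n in("top","side"):
    p=vision.get_image(n);C=cloud(p)
    f=p["frame"].astype(int); near=np.hypot(C[...,0]-.591,C[...,1]-.08)<.06
    o=near&(f[...,0]>150)&(f[...,0]-f[...,2]>60)&(C[...,2]>.115)
    P=C[o]; a=P[P[:,1]>.08];b=P[P[:,1]<.08]
    for x in(a,b): print(n,len(x),np.round(x.mean(0),4),np.round(x.max(0),3))
    t=near&(C[...,2]>.128);print("post",np.round(C[t].mean(0),4),t.sum())
    w=near&(f.min(-1)>180);print("white",np.round(C[w],3)[:12].tolist())
E
```

```text
[[-0.918  0.398  0.   ]
 [ 0.398  0.918  0.   ]
 [-0.     0.    -1.   ]] 0.8
top 36 [0.6026 0.1015 0.1309] [0.614 0.107 0.135]
top 35 [0.5819 0.0569 0.1306] [0.592 0.062 0.134]
post [0.5916 0.0796 0.1316] 210
white [[0.591, 0.081, 0.134], [0.589, 0.081, 0.132], [0.585, 0.084, 0.131], [0.579, 0.086, 0.095], [0.574, 0.087, 0.1], [0.571, 0.09, 0.096], [0.569, 0.09, 0.096], [0.567, 0.092, 0.097], [0.565, 0.092, 0.097], [0.562, 0.093, 0.101], [0.563, 0.092, 0.096]]
side 33 [0.5997 0.1024 0.1329] [0.611 0.11  0.136]
side 43 [0.58   0.0579 0.1313] [0.592 0.069 0.134]
post [0.5892 0.0779 0.1325] 203
white [[0.586, 0.083, 0.135], [0.588, 0.083, 0.134], [0.575, 0.089, 0.099], [0.576, 0.086, 0.099], [0.562, 0.094, 0.099], [0.564, 0.095, 0.097]]
```

Image a shows the dial at about (220,212), the pointer down-left of it, the carton at (288,243), the core at (338,243) and the dispenser at (400,268). Image b agrees: dial at (252,188), carton at (260,232), core at (291,258). Black rolls lie at the left, so I'll check their height before crossing.

```bash
python3 - <<'E'
from h import *
for n in("top","side"):
    p=vision.get_image(n);C=cloud(p);ok=p["z_map"]>0
    m=ok&(C[...,1]>.2)&(C[...,1]<1)&(C[...,0]<.9)&(C[...,0]>0)&(C[...,2]>.03)
    for y in np.arange(.2,.8,.1):
        k=m&(C[...,1]>=y)&(C[...,1]<y+.1)
        if k.sum():print(n,round(y,1),k.sum(),np.round(C[k].min(0),2),np.round(C[k].max(0),2))
E
```

```text
top 0.2 15 [0.53 0.2  0.06] [0.55 0.2  0.08]
top 0.5 7318 [0.27 0.5  0.03] [0.77 0.55 0.1 ]
side 0.2 9 [0.53 0.2  0.05] [0.56 0.2  0.08]
side 0.5 6904 [0.27 0.5  0.03] [0.77 0.6  0.3 ]
side 0.6 2121 [0.27 0.6  0.03] [0.77 0.69 0.34]
```

Request:
play_rows:
  increments: "-1.5 -3.6 -1 0 1;-1.5 -3.6 -1 0 1;-1.5 -3.6 0 0 1;-1.5 -3.6 0 0 1;-3.6 -1.4 0 0 1"

```text
clock: 1.42
position: [0.2694, 0.3879, 0.2138]
ee_rot: [-0.63, -3.075, 0.001]
force: [0.2, 0.8, -0.5]
width: 0.999
gripper_force: 0.0
```

Request:
play_rows:
  increments: "-3.6 -1.4 0 0 1;-3.6 -1.4 0 0 1;-3.6 -1.4 0 0 1;-3.6 -1.4 0 0 1;-3.6 -1.4 0 0 1"

```text
clock: 1.83
position: [0.4122, 0.2531, 0.2141]
ee_rot: [0.637, 3.076, 0.001]
force: [1.5, -0.1, 0.3]
width: 0.999
gripper_force: 0.0
```

Request:
play_rows:
  increments: "-3.6 -1.4 0 0 1;-3.6 -1.4 0 0 1;-3.6 -1.4 0 0 1;0 0 0 0 1;0 0 0 0 1"

```text
clock: 2.25
position: [0.4948, 0.1709, 0.2137]
ee_rot: [0.645, 3.074, -0.001]
force: [-1.4, 0.3, -0.3]
width: 1.002
gripper_force: 0.0
```

```bash
cat > w.py <<'E'
from h import *
from scipy.spatial.transform import Rotation as R
s=arm.observe();M=R.from_rotvec(s["ee_rot"]).as_matrix();pos=np.array(s["position"])
print("t",s["clock"],"pos",np.round(pos,4),"F",np.round(s["force"],2),"ytool",np.round(M[:,1],3))
p=vision.get_image("wrist");C=cloud(p);f=p["frame"].astype(int)
near=(np.hypot(C[...,0]-.591,C[...,1]-.08)<.06)&(p["z_map"]>0)
P=C[near&(f[...,0]>140)&(f[...,0]-f[...,2]>60)&(C[...,2]>.126)]
d=np.array([.42,.907]);q=(P[:,:2]-[.5915,.0795])@d
a=P[q>0];b=P[q<0]
cs=[]
for x in(a,b):
    r=cv2.minAreaRect(x[:,:2].astype(np.float32));cs.append(r[0]);print(len(x),np.round(x.mean(0),4),np.round(r[0],4),np.round(r[1],4),r[2])
cs=np.array(cs);c=cs.mean(0);v=cs[0]-cs[1];th=np.degrees(np.arctan2(v[0],v[1]))
print("centre",c.round(4),"tab ang",th,"tool ang",np.degrees(np.arctan2(M[0,1],M[1,1])),"tool shift cm",(M.T@np.r_[c-pos[:2],0]*100).round(2))
save(p,"w%d.png"%p["shot"]);print("w%d.png"%p["shot"])
E
python3 w.py
```

```text
t 2.25 pos [0.4948 0.1709 0.2137] F [-1.38  0.3  -0.32] ytool [ 0.402  0.916 -0.   ]
26 [0.592  0.1086 0.1313] [0.5922 0.1083] [0.0041 0.0053] 64.84120178222656
28 [0.5721 0.0638 0.1314] [0.5723 0.0635] [0.0043 0.0054] 60.80265808105469
centre [0.5823 0.0859] tab ang 23.951444810113543 tool ang 23.710921806925334 tool shift cm [-1.142e+01 -4.260e+00  1.000e-02]
w7.png
```

Request:
play_rows:
  increments: "-3 -1.1 0 0 1;-3 -1.1 0 0 1;-3 -1.1 0 0 1;0 0 0 0 1;0 0 0 0 1"

```text
clock: 2.72
position: [0.563, 0.1071, 0.2135]
ee_rot: [-0.639, -3.076, 0.0]
force: [-0.3, 0.7, 0.2]
width: 1.001
gripper_force: 0.0
```

```bash
python3 w.py
```

```text
t 2.7167 pos [0.563  0.1071 0.2135] F [-0.33  0.66  0.25] ytool [ 0.398  0.917 -0.   ]
0 [nan nan nan] [0. 0.] [0. 0.] 0.0
101 [0.5836 0.0588 0.1315] [0.5826 0.0593] [0.0041 0.0237] 64.8875961303711
centre [0.2913 0.0296] tab ang -95.80979918353067 tool ang 23.478724257600213 tool shift cm [ 2.183e+01 -1.792e+01  1.000e-02]
w8.pngw.py:12: RuntimeWarning: Mean of empty slice.
  r=cv2.minAreaRect(x[:,:2].astype(np.float32));cs.append(r[0]);print(len(x),np.round(x.mean(0),4),np.round(r[0],4),np.round(r[1],4),r[2])
  ret = um.true_divide(
```

View pics/w8.png

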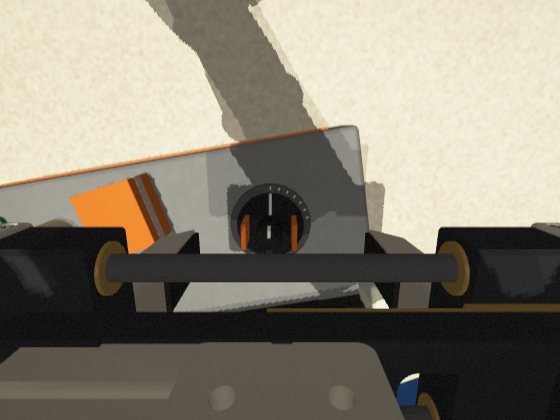

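Wrist view: the tabs are at (245,233) and (294,233), the right one in shadow and both cut off by the gripper bar. The pointer is straight up at (270,200), so the tool is well aligned. I'll remeasure with a colour-ratio threshold.

```bash
cat > w2.py <<'E'
from h import *
from scipy.spatial.transform import Rotation as R
s=arm.observe();M=R.from_rotvec(s["ee_rot"]).as_matrix();pos=np.array(s["position"])
p=vision.get_image("wrist");C=cloud(p);f=p["frame"].astype(int)
near=(np.hypot(C[...,0]-.591,C[...,1]-.08)<.05)&(p["z_map"]>0)
L=(C-pos)@M  # tool frame
o=near&(f[...,0]>60)&(f[...,0]>1.8*f[...,2])&(C[...,2]>.127)
print("t",s["clock"],"pos",pos.round(4),"F",np.round(s["force"],2),"tool ang",np.degrees(np.arctan2(M[0,1],M[1,1])))
c0=L[near&(C[...,2]>.12)].mean(0)
for sg in(1,-1):
    x=L[o&((L[...,1]-c0[1])*sg>0)]
    print(len(x),"x",np.percentile(x[:,0],[1,99]).round(4),"y",np.percentile(x[:,1],[2,50,98]).round(4),"slope deg",np.degrees(np.polyfit(x[:,0],x[:,1],1)[0]).round(2),"z",x[:,2].mean().round(4))
w=near&(f.min(-1)>90)&(L[...,1]-c0[1]<.01)&(L[...,1]-c0[1]>-.01);x=L[w]
print("pointer",len(x),x.min(0).round(4),x.max(0).round(4),np.degrees(np.polyfit(x[:,0],x[:,1],1)[0]))
print("expected axis tool cm",(M.T@np.r_[np.array([.5910,.0790])-pos[:2],0]*100).round(2))
E
python3 w2.py
```

```text
t 2.7667 pos [0.5622 0.1085 0.2135] F [ 0.08  0.14 -0.3 ] tool ang 23.361928450158064
146 x [-0.0504 -0.0254] y [0.0089 0.0116 0.0137] slope deg 1.27 z 0.0821
142 x [-0.0493 -0.025 ] y [-0.0399 -0.0373 -0.035 ] slope deg -0.06 z 0.0821
pointer 7 [ 0.0042 -0.0357  0.1327] [ 0.0067 -0.0338  0.1357] -7.407448168781803
expected axis tool cm [-3.82 -1.56 -0.  ]
```

Request:
play_rows:
  increments: "-2 -0.7 0 0 1;-1.8 -0.7 0 0 1;0 0 2 0 1;0 0 2 0 1;0 0 0 0 1"

```text
clock: 3.23
position: [0.5891, 0.081, 0.1704]
ee_rot: [-0.633, -3.071, 0.002]
force: [-1.1, 0.9, 0.6]
width: 1.002
gripper_force: 0.0
```

```bash
python3 w2.py
```

```text
t 3.2333 pos [0.5891 0.081  0.1704] F [-1.14  0.86  0.58] tool ang 23.276108816047202
927 x [-0.0143  0.0226] y [-0.0006  0.0242  0.0426] slope deg -11.1 z -0.0866
240 x [-0.0141  0.022 ] y [-0.0252 -0.0224 -0.002 ] slope deg 23.04 z 0.0256
pointer 128 [-0.0522 -0.0067  0.0363] [0.038  0.003  0.0907] 2.8066422325035574
expected axis tool cm [-0.26 -0.1  -0.  ]
```

Request:
play_rows:
  increments: "-0.1 0 2 0 1;0 0 2 0 1;0 0 1.5 0 1;0 0 1 0 1;0 0 0 0 1"

```text
clock: 3.7
position: [0.5919, 0.0798, 0.1078]
ee_rot: [-0.635, -3.075, 0.001]
force: [-1.0, 0.3, -1.2]
width: 1.003
gripper_force: 0.0
```

Request:
play_rows:
  increments: "0 0 0 0 1;0 0 0 0 1"

```text
clock: 3.87
position: [0.5939, 0.0792, 0.1101]
ee_rot: [0.637, 3.075, 0.001]
force: [0.5, 1.1, -0.3]
width: 0.995
gripper_force: 0.0
```

```bash
cat > st.py <<'E'
from cell import arm
import numpy as np
from scipy.spatial.transform import Rotation as R
s=arm.observe();M=R.from_rotvec(s["ee_rot"]).as_matrix()
print("t",round(s["clock"],2),"pos",np.round(s["position"],4),"ang",np.degrees(np.arctan2(M[0,1],M[1,1])).round(2),"Ftool",np.round(M.T@s["force"],2),"Ttool",np.round(M.T@s["ft_torque"],3),"w mm",round(s["width"]*92,1),"g",round(s["gripper_force"],1),"j7",s["joints"][6].round(3))
E
python3 st.py
```

```text
t 3.87 pos [0.5939 0.0792 0.1101] ang 23.4 Ftool [-0.01  1.2   0.33] Ttool [-0.029 -0.029  0.011] w mm 91.6 g 0.0 j7 1.103
```

Request:
play_rows:
  increments: "0 0 0.6 0 1;0 0 0 0 0.4;0 0 0 0 0.4;0 0 0 0 0.4;0 0 0 0 0.4"
  grip_force: 8

```text
clock: 4.28
position: [0.5933, 0.0786, 0.1029]
ee_rot: [0.638, 3.076, 0.0]
force: [-0.4, -0.1, -0.4]
width: 0.761
gripper_force: 0.0
```

```bash
python3 st.py
```

```text
t 4.28 pos [0.5933 0.0786 0.1029] ang 23.43 Ftool [ 0.3  -0.22  0.36] Ttool [ 0.035 -0.01  -0.011] w mm 70.0 g 0.0 j7 1.105
```

Request:
play_rows:
  increments: "0 0 0 0 0.1;0 0 0 0 0.1;0 0 0 0 0.1;0 0 0 0 0.1;0 0 0 0 0.1"

```text
clock: 4.7
position: [0.5932, 0.0787, 0.1027]
ee_rot: [0.638, 3.076, 0.0]
force: [0.5, -0.6, 0.3]
width: 0.547
gripper_force: 0.0
```

```bash
python3 st.py
```

```text
t 4.7 pos [0.5932 0.0787 0.1027] ang 23.43 Ftool [-0.71 -0.34 -0.33] Ttool [-0.034  0.018  0.045] w mm 50.4 g 0.0 j7 1.105
```

Request:
play_rows:
  increments: "0 0 0 0 0;0 0 0 0 0;0 0 0 0 0;0 0 0 0 0"

```text
clock: 5.03
position: [0.5931, 0.0787, 0.1027]
ee_rot: [-0.638, -3.076, -0.0]
force: [0.4, -0.5, -0.6]
width: 0.502
gripper_force: 0.0
```

```bash
python3 st.py; python3 - <<'E'
from h import *
p=vision.get_image("side");cv2.imwrite("pics/s1.png",cv2.resize(p["frame"][100:260,150:370,::-1],None,fx=3,fy=3))
E
```

```text
t 5.03 pos [0.5931 0.0787 0.1027] ang 23.42 Ftool [-0.53 -0.29  0.57] Ttool [0.006 0.017 0.054] w mm 46.2 g 0.0 j7 1.105
```

View pics/s1.png

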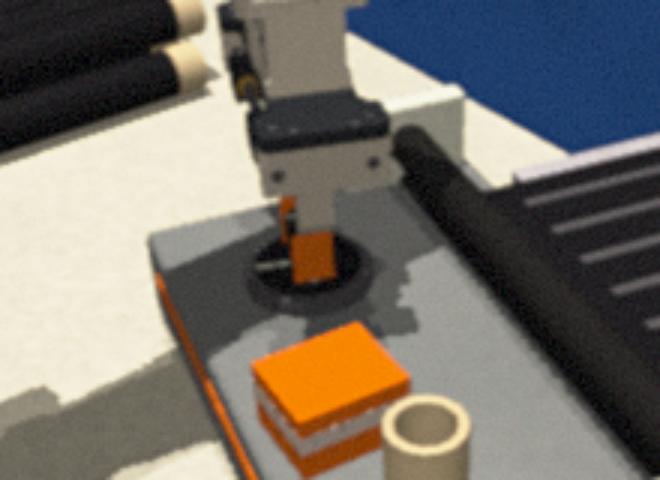

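The side crop shows the near tab at (315,258) fully visible. The finger at (318,200) appears to end above or behind it, and there is no contact force, so I'll check the finger's position by depth.

```bash
python3 - <<'E'
from h import *
p=vision.get_image("side");C=cloud(p)
for r,c in((120,118),):pass
for cy in range(150,300,10):
    r=100+cy//3;c=150+318//3
    print(cy,p["frame"][r,c],C[r,c].round(4))
print(C[100+215//3,150+287//3].round(4),p["cam_to_world"][:3,3])
m=(np.hypot(C[...,0]-.591,C[...,1]-.08)<.06)
f=p["frame"].astype(int);o=m&(f[...,0]>60)&(f[...,0]>1.8*f[...,2]);print(np.percentile(C[o],[5,50,95],axis=0).round(3))
E
```

```text
150 [117 108  98] [ 0.5519 -0.0056  0.2325]
160 [117 110  96] [0.5557 0.0009 0.2227]
170 [115 107  94] [0.5555 0.0012 0.2169]
180 [117 111  99] [5.544e-01 4.000e-04 2.100e-01]
190 [113 106  95] [0.555  0.002  0.2032]
200 [115 104  95] [0.5782 0.0396 0.1702]
210 [115 106  93] [0.5789 0.0417 0.1603]
220 [114 107  93] [0.5785 0.0417 0.1539]
230 [94 83 76] [0.583  0.0497 0.1414]
240 [133  63   6] [0.5847 0.0535 0.1296]
250 [132  63  12] [0.5839 0.053  0.1232]
260 [133  61  11] [0.5843 0.0544 0.1153]
270 [131  57   4] [0.5829 0.0533 0.107 ]
280 [74 41 30] [0.5829 0.0542 0.0993]
290 [ 7  5 18] [0.5791 0.0489 0.0968]
[0.5825 0.0881 0.1338] [ 0.24813425 -0.48498947  0.5504605 ]
[[0.569 0.051 0.098]
 [0.581 0.059 0.12 ]
 [0.597 0.111 0.219]]
```

```bash
python3 - <<'E'
from h import *
from scipy.spatial.transform import Rotation as R
s=arm.observe();M=R.from_rotvec(s["ee_rot"]).as_matrix();pos=np.array(s["position"])
p=vision.get_image("wrist");L=(cloud(p)-pos)@M
T=p["cam_to_world"];print("cam in tool",((T[:3,3]-pos)@M).round(4),"look",(-T[:3,2]@M).round(3),"z range",p["z_map"].min(),p["z_map"].max())
save(p,"w9.png")
for r in range(150,420,15):print(r,[tuple((L[r,c]*1000).round().astype(int).tolist()) for c in(165,200,230,269,310,340,395)])
E
```

```text
cam in tool [ 0.0651  0.0008 -0.1906] look [-0.245 -0.     0.97 ] z range 0.0 0.36406037
150 [(50, -80, 23), (50, -56, 24), (50, -35, 23), (50, -8, 23), (50, 21, 23), (50, 41, 23), (50, 80, 24)]
165 [(40, -81, 22), (39, -57, 23), (40, -36, 23), (41, -8, 11), (41, 20, 10), (39, 42, 23), (40, 81, 23)]
180 [(29, -82, 23), (29, -58, 24), (29, -36, 23), (31, -8, 8), (31, 20, 7), (29, 42, 23), (29, 82, 23)]
195 [(18, -84, 24), (65, 1, -191), (20, -34, 11), (21, -8, 7), (21, 20, 7), (20, 41, 11), (18, 83, 23)]
210 [(7, -84, 23), (7, -59, 22), (10, -35, 12), (11, -8, 8), (11, 20, 7), (10, 41, 11), (6, 84, 24)]
225 [(-5, -86, 23), (-5, -60, 23), (-1, -35, 11), (12, -6, -28), (0, 20, 7), (-1, 42, 11), (-5, 85, 23)]
240 [(36, -30, -116), (32, -24, -103), (11, -25, -49), (3, -6, -28), (-11, 21, 8), (11, 30, -49), (36, 31, -115)]
255 [(35, -28, -121), (31, -22, -113), (31, -14, -112), (31, -3, -113), (31, 9, -113), (65, 1, -191), (35, 29, -122)]
270 [(31, -28, -123), (28, -21, -116), (28, -13, -116), (28, -3, -117), (28, 8, -116), (28, 17, -115), (31, 29, -122)]
285 [(27, -28, -123), (18, -25, -1
[... 306 characters left out ...]
5, -133)]
330 [(26, -23, -138), (25, -16, -137), (25, -10, -138), (25, -2, -137), (25, 7, -137), (25, 13, -137), (25, 24, -137)]
345 [(25, -22, -141), (26, -14, -142), (26, -9, -143), (26, -2, -143), (26, 6, -143), (26, 12, -143), (25, 23, -141)]
360 [(24, -20, -145), (26, -13, -147), (26, -8, -146), (26, -1, -146), (26, 6, -146), (26, 11, -147), (21, 23, -141)]
375 [(25, -19, -149), (65, 1, -191), (65, 1, -191), (65, 1, -191), (65, 1, -191), (65, 1, -191), (18, 23, -141)]
390 [(23, -19, -149), (65, 1, -191), (65, 1, -191), (65, 1, -191), (65, 1, -191), (65, 1, -191), (14, 23, -141)]
405 [(65, 1, -191), (65, 1, -191), (65, 1, -191), (65, 1, -191), (65, 1, -191), (65, 1, -191), (65, 1, -191)]
```

View pics/w9.png

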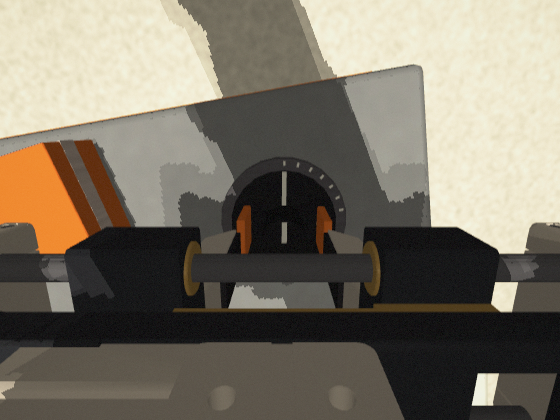

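The wrist view shows the tabs at (244,228) and (323,228), not pushed in, and the fingers at (225,265) and (345,265) seem to end above them. I'll open and measure the finger ends in the clear.

Request:
play_rows:
  increments: "0 0 0 0 1;0 0 0 0 1;0 0 0 0 1;0 0 0 0 1;0 0 0 0 1"

```text
clock: 5.6
position: [0.5931, 0.0787, 0.1027]
ee_rot: [-0.638, -3.076, -0.0]
force: [-0.3, 0.4, 0.3]
width: 0.815
gripper_force: 0.0
```

Request:
play_rows:
  increments: "0 0 0 0 1;0 0 0 0 1;0 0 0 0 1;0 0 0 0 1;0 0 0 0 1"

```text
clock: 6.02
position: [0.5932, 0.0787, 0.1027]
ee_rot: [0.638, 3.076, 0.0]
force: [-0.7, -0.1, -0.3]
width: 0.999
gripper_force: 0.0
```

```bash
python3 st.py; python3 - <<'E'
from h import *
from scipy.spatial.transform import Rotation as R
s=arm.observe();M=R.from_rotvec(s["ee_rot"]).as_matrix();pos=np.array(s["position"])
for n in("side","top"):
    p=vision.get_image(n);L=(cloud(p)-pos)@M*1000
    if n=="side":cv2.imwrite("pics/s2.png",cv2.resize(p["frame"][90:250,150:370,::-1],None,fx=3,fy=3))
    print(n)
    for z in range(-120,12,6):
        for sg in(1,-1):
            k=(L[...,2]>=z)&(L[...,2]<z+6)&(abs(L[...,0])<45)&(L[...,1]*sg>30)&(L[...,1]*sg<110)
            if k.sum()>2:print(z,sg,k.sum(),"x",L[k][:,0].min().round(),L[k][:,0].max().round(),"y",L[k][:,1].min().round(),L[k][:,1].max().round())
E
```

```text
t 6.02 pos [0.5932 0.0787 0.1027] ang 23.43 Ftool [ 0.56 -0.38  0.35] Ttool [-0.015  0.005 -0.016] w mm 91.9 g 0.0 j7 1.105
side
-120 1 37 x 23.0 38.0 y 31.0 81.0
-120 -1 148 x -36.0 38.0 y -89.0 -51.0
-114 1 13 x 22.0 38.0 y 46.0 82.0
-114 -1 140 x -36.0 38.0 y -89.0 -49.0
-108 1 11 x 22.0 37.0 y 47.0 81.0
-108 -1 131 x -35.0 38.0 y -90.0 -57.0
-102 -1 30 x -36.0 37.0 y -87.0 -79.0
-90 -1 22 x -9.0 12.0 y -68.0 -64.0
-84 -1 35 x -9.0 12.0 y -67.0 -61.0
-78 -1 39 x -9.0 12.0 y -66.0 -51.0
-72 -1 33 x -9.0 12.0 y -66.0 -57.0
-66 -1 32 x -9.0 12.0 y -65.0 -53.0
-60 -1 35 x -8.0 12.0 y -65.0 -54.0
-54 -1 38 x -10.0 12.0 y -64.0 -50.0
-48 -1 12 x -8.0 12.0 y -62.0 -57.0
-42 -1 10 x -9.0 10.0 y -56.0 -50.0
-36 -1 3 x -2.0 11.0 y -50.0 -49.0
0 1 3 x 16.0 23.0 y 30.0 32.0
0 -1 27 x -13.0 24.0 y -37.0 -30.0
6 1 8 x -28.0 31.0 y 30.0 41.0
6 -1 124 x -25.0 34.0 y -44.0 -30.0
top
-120 -1 34 x -34.0 36.0 y -80.0 -34.0
-114 -1 12 x -31.0 36.0 y -87.0 -32.0
-108 -1 3 x 36.0 36.0 y -80.0 -64.0
6 1 10 x 23.0 31.0 y 30.0 37.0
```

View pics/s2.png

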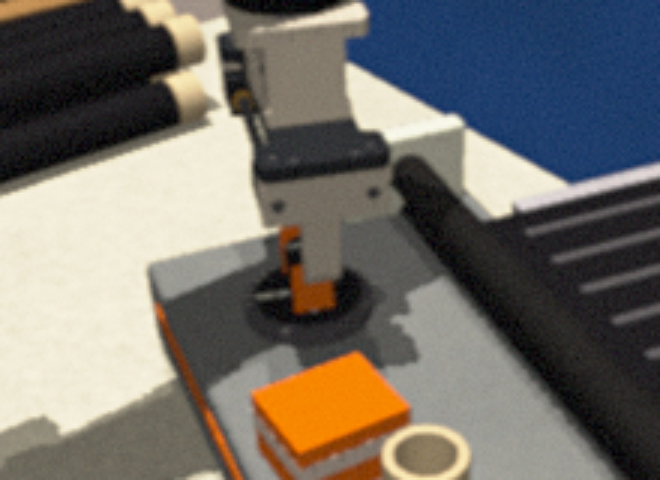

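Side crop: the finger at (322,250) ends about 37 mm above the reported TCP, and the gripper body sits equally high, so the reported TCP z reads about 37 mm too low. I'll descend the rest in steps, watching the force.

Request:
play_rows:
  increments: "0.1 0 1 0 1;0 0 1 0 1;0 0 0.8 0 1;0 0 0 0 1;0 0 0 0 1"

```text
clock: 6.53
position: [0.5915, 0.0789, 0.0737]
ee_rot: [-0.638, -3.074, 0.001]
force: [-0.4, -0.5, -0.2]
width: 1.001
gripper_force: 0.0
```

```bash
python3 st.py; python3 - <<'E'
from h import *
from scipy.spatial.transform import Rotation as R
s=arm.observe();M=R.from_rotvec(s["ee_rot"]).as_matrix();pos=np.array(s["position"])
p=vision.get_image("side");L=(cloud(p)-pos)@M*1000
for z in range(-110,0,3):
    k=(L[...,2]>=z)&(L[...,2]<z+3)&(abs(L[...,0])<45)&(L[...,1]<-33)&(L[...,1]>-110)
    if k.sum()>1:print(z,k.sum(),"x",L[k][:,0].min().round(),L[k][:,0].max().round(),"y",L[k][:,1].min().round(),L[k][:,1].max().round())
E
```

```text
t 6.53 pos [0.5915 0.0789 0.0737] ang 23.43 Ftool [ 0.13 -0.61  0.16] Ttool [ 0.008 -0.024 -0.006] w mm 92.1 g 0.0 j7 1.115
-110 61 x -34.0 37.0 y -90.0 -48.0
-107 62 x -34.0 38.0 y -89.0 -60.0
-104 56 x -34.0 37.0 y -89.0 -84.0
-101 9 x -27.0 33.0 y -87.0 -84.0
-89 4 x -9.0 11.0 y -66.0 -65.0
-86 15 x -9.0 11.0 y -67.0 -64.0
-83 18 x -9.0 12.0 y -67.0 -59.0
-80 15 x -9.0 12.0 y -66.0 -56.0
-77 17 x -8.0 12.0 y -66.0 -56.0
-74 18 x -9.0 12.0 y -66.0 -56.0
-71 14 x -9.0 12.0 y -66.0 -55.0
-68 20 x -9.0 12.0 y -66.0 -52.0
-65 15 x -9.0 12.0 y -66.0 -51.0
-62 16 x -8.0 12.0 y -65.0 -50.0
-59 16 x -8.0 12.0 y -64.0 -48.0
-56 17 x -10.0 12.0 y -65.0 -47.0
-53 13 x -10.0 12.0 y -63.0 -57.0
-50 15 x -10.0 12.0 y -63.0 -55.0
-47 7 x -8.0 12.0 y -61.0 -56.0
-44 5 x -3.0 11.0 y -59.0 -56.0
-41 5 x -9.0 12.0 y -54.0 -52.0
-38 3 x 0.0 12.0 y -51.0 -51.0
-23 43 x -22.0 26.0 y -43.0 -33.0
-20 48 x -24.0 28.0 y -43.0 -33.0
-17 36 x -22.0 26.0 y -44.0 -33.0
-14 30 x -36.0 28.0 y -60.0 -34.0
-11 314 x -45.0 45.0 y -109.0 -33.0
-8 215 x -45.0 45.0 y -109.0 -34.0
```

Request:
play_rows:
  increments: "0 0 0.5 0 1;0 0 0 0 0.4;0 0 0 0 0.35;0 0 0 0 0.3;0 0 0 0 0.3"
  grip_force: 6

```text
clock: 7.0
position: [0.5924, 0.0791, 0.07]
ee_rot: [0.638, 3.076, 0.0]
force: [-0.0, -0.3, -0.3]
width: 0.765
gripper_force: 0.0
```

Request:
play_rows:
  increments: "0 0 0 0 0.2;0 0 0 0 0.15;0 0 0 0 0.1;0 0 0 0 0.1"

```text
clock: 7.33
position: [0.5925, 0.0795, 0.0699]
ee_rot: [0.637, 3.076, 0.001]
force: [0.2, 1.6, 0.8]
width: 0.555
gripper_force: 4.8
```

```bash
python3 st.py
```

```text
t 7.33 pos [0.5925 0.0795 0.0699] ang 23.41 Ftool [ 0.48  1.53 -0.76] Ttool [-0.286  0.024  0.067] w mm 51.0 g 4.8 j7 1.117
```

Request:
play_rows:
  increments: "0 0 0 0 0;0 0 0 0 0;0 0 0 0 0;0 0 0 0 0"
  grip_force: 10

```text
clock: 7.67
position: [0.5924, 0.0793, 0.0699]
ee_rot: [0.637, 3.076, 0.001]
force: [-0.1, 2.7, 2.2]
width: 0.501
gripper_force: 7.7
```

```bash
python3 st.py
```

```text
t 7.67 pos [0.5924 0.0793 0.0699] ang 23.42 Ftool [ 1.17  2.43 -2.19] Ttool [-0.401  0.045  0.039] w mm 46.1 g 7.7 j7 1.117
```

Request:
play_rows:
  increments: "0 0.1 0 0 0;0 0 0 0 0;0 0 0 0 0"

```text
clock: 7.92
position: [0.5926, 0.0798, 0.0699]
ee_rot: [0.638, 3.076, -0.0]
force: [-0.8, 0.4, 3.2]
width: 0.498
gripper_force: 7.7
```

```bash
python3 st.py
```

```text
t 7.92 pos [0.5926 0.0798 0.0699] ang 23.43 Ftool [ 0.84  0.03 -3.19] Ttool [-0.217  0.143 -0.021] w mm 45.9 g 7.7 j7 1.116
```

Request:
play_rows:
  increments: "0 0 -0.1 0 -0.2;0 0 0 0 -0.2;0 0 0 0 -0.2;0 0 0 0 -0.2"
  grip_force: 26

```text
clock: 8.25
position: [0.5926, 0.0801, 0.0701]
ee_rot: [-0.638, -3.076, 0.0]
force: [4.3, 1.9, -9.4]
width: 0.454
gripper_force: 26.0
```

```bash
python3 st.py
```

```text
t 8.25 pos [0.5926 0.0801 0.0701] ang 23.43 Ftool [-3.13  3.48  9.35] Ttool [-0.868 -0.689  0.219] w mm 41.8 g 26.0 j7 1.115
```

Request:
play_rows:
  increments: "-0.03 0.03 0.07 0 -0.2;0 0 0 3 -0.2;0 0 0 3 -0.2;0 0 0 0 -0.2"

```text
clock: 8.58
position: [0.5926, 0.0801, 0.0701]
ee_rot: [-0.801, -3.037, 0.001]
force: [0.1, 1.4, -1.6]
width: 0.454
gripper_force: 26.0
```

```bash
python3 st.py
```

```text
t 8.58 pos [0.5926 0.0801 0.0701] ang 29.55 Ftool [0.61 1.27 1.61] Ttool [-0.156  0.043 -0.006] w mm 41.8 g 26.0 j7 1.027
```

Request:
play_rows:
  increments: "0 0 0 4 -0.2;0 0 0 4 -0.2;0 0 0 4 -0.2;0 0 0 4 -0.2;0 0 0 0 -0.2"

```text
clock: 9.0
position: [0.5925, 0.0799, 0.07]
ee_rot: [-1.215, -2.896, 0.001]
force: [-1.2, -0.0, -0.4]
width: 0.454
gripper_force: 26.0
```

```bash
python3 st.py
```

```text
t 9.0 pos [0.5925 0.0799 0.07  ] ang 45.51 Ftool [ 0.82 -0.87  0.43] Ttool [0.258 0.189 0.005] w mm 41.8 g 26.0 j7 0.798
```

Request:
play_rows:
  increments: "0 0 0 4 -0.2;0 0 0 4 -0.2;0 0 0 4 -0.2;0 0 0 4 -0.2;0 0 0 0 -0.2"

```text
clock: 9.42
position: [0.5923, 0.0797, 0.07]
ee_rot: [-1.604, -2.7, 0.002]
force: [-2.0, 0.7, 1.4]
width: 0.454
gripper_force: 26.0
```

```bash
python3 st.py
```

```text
t 9.42 pos [0.5923 0.0797 0.07  ] ang 61.42 Ftool [ 1.6  -1.46 -1.43] Ttool [ 0.729  0.258 -0.027] w mm 41.8 g 26.0 j7 0.57
```

Request:
play_rows:
  increments: "0 0 0 3 -0.2;0 0 0 3 -0.2;0 0 0 3 -0.2;0 0 0 0 -0.2;0 0 0 0 -0.2"
  grip_force: 17

```text
clock: 9.83
position: [0.5921, 0.0797, 0.07]
ee_rot: [-1.805, -2.57, 0.002]
force: [-4.9, -1.4, 5.5]
width: 0.455
gripper_force: 17.0
```

```bash
python3 st.py
```

```text
t 9.83 pos [0.5921 0.0797 0.07  ] ang 70.17 Ftool [ 0.39 -5.09 -5.45] Ttool [ 1.331  0.144 -0.103] w mm 41.9 g 17.0 j7 0.446
```

Request:
play_rows:
  increments: "0 0 0 0.7 -0.2;0 0 0 0.7 -0.2;0 0 0 0.6 -0.2;0 0 0 0 -0.2"

```text
clock: 10.17
position: [0.5921, 0.0797, 0.07]
ee_rot: [-1.852, -2.536, 0.002]
force: [-6.2, -0.9, 4.9]
width: 0.452
gripper_force: 17.0
```

```bash
python3 st.py
```

```text
t 10.17 pos [0.5921 0.0797 0.07  ] ang 72.29 Ftool [ 1.07 -6.14 -4.88] Ttool [ 1.479  0.077 -0.078] w mm 41.6 g 17.0 j7 0.416
```

Request:
play_rows:
  increments: "0 -0.05 -0.04 0 -0.2;0 0 0 0.7 -0.2;0 0 0 0.7 -0.2;0 0 0 0.6 -0.2;0 0 0 0 -0.2"

```text
clock: 10.58
position: [0.592, 0.0797, 0.0701]
ee_rot: [-1.9, -2.501, 0.001]
force: [-3.4, -2.9, -2.6]
width: 0.456
gripper_force: 17.0
```

```bash
python3 st.py
```

```text
t 10.58 pos [0.592  0.0797 0.0701] ang 74.46 Ftool [-1.89 -4.09  2.64] Ttool [ 1.117 -0.231 -0.063] w mm 42.0 g 17.0 j7 0.385
```

Request:
play_rows:
  increments: "-0.02 -0.05 0.02 0.7 -0.2;0 0 0 0.7 -0.2;0 0 0 0.7 -0.2;0 0 0 0.6 -0.2;0 0 0 0 -0.2"

```text
clock: 11.0
position: [0.592, 0.0797, 0.0701]
ee_rot: [-1.959, -2.456, 0.0]
force: [-1.8, -1.2, -3.7]
width: 0.457
gripper_force: 17.0
```

```bash
python3 st.py
```

```text
t 11.0 pos [0.592  0.0797 0.0701] ang 77.18 Ftool [-0.79 -1.99  3.66] Ttool [ 0.865 -0.162 -0.119] w mm 42.1 g 17.0 j7 0.347
```

Request:
play_rows:
  increments: "0 0 0 0.7 -0.2;0 0 0 0.7 -0.2;0 0 0 0.6 -0.2;0 0 0 0 -0.2"

```text
clock: 11.33
position: [0.5921, 0.0795, 0.0702]
ee_rot: [2.002, 2.421, -0.0]
force: [-3.4, -2.0, -4.3]
width: 0.453
gripper_force: 17.0
```

```bash
python3 st.py
```

```text
t 11.33 pos [0.5921 0.0795 0.0702] ang 79.17 Ftool [-1.31 -3.68  4.31] Ttool [ 0.864 -0.401 -0.351] w mm 41.7 g 17.0 j7 0.318
```

Request:
play_rows:
  increments: "0 0 0 0 -0.2;0 0 0 0 -0.2"

```text
clock: 11.5
position: [0.5921, 0.0796, 0.0702]
ee_rot: [2.001, 2.422, -0.0]
force: [-2.6, -1.7, -3.5]
width: 0.454
gripper_force: 17.0
```

```bash
python3 st.py
```

```text
t 11.5 pos [0.5921 0.0796 0.0702] ang 79.12 Ftool [-1.15 -2.88  3.52] Ttool [ 0.855 -0.433 -0.38 ] w mm 41.8 g 17.0 j7 0.319
```

Request:
play_rows:
  increments: "0 -0.02 0.02 0.4 -0.2;0 0 0 0 -0.2;0 0 0 0 -0.2"

```text
clock: 11.75
position: [0.592, 0.0796, 0.0701]
ee_rot: [2.009, 2.415, 0.0]
force: [-3.5, -2.3, -2.8]
width: 0.457
gripper_force: 17.0
```

```bash
python3 st.py
```

```text
t 11.75 pos [0.592  0.0796 0.0701] ang 79.53 Ftool [-1.61 -3.88  2.84] Ttool [ 0.863 -0.428 -0.41 ] w mm 42.0 g 17.0 j7 0.313
```

Torque has risen from about 0.1 to 0.41 Nm and holds, with both tabs fully in. That is the end stop, so I'm letting go here.

Request:
play_rows:
  increments: "0 0 0 0 1;0 0 0 0 1;0 0 0 0 1;0 0 0 0 1;0 0 0 0 1"

```text
clock: 12.17
position: [0.5929, 0.0801, 0.0705]
ee_rot: [2.009, 2.414, 0.003]
force: [0.0, -0.2, 0.9]
width: 0.771
gripper_force: 0.0
```

Request:
play_rows:
  increments: "0 0 0 0 1;0 0 0 0 1;0 0 0 0 1;0 0 -1 0 1;0 0 -1 0 1"

```text
clock: 12.58
position: [0.5916, 0.0795, 0.0905]
ee_rot: [-2.009, -2.414, 0.001]
force: [0.0, 0.3, 0.4]
width: 0.997
gripper_force: 0.0
```

Request:
play_rows:
  increments: "0 0 -2 0 1;0 0 -3 0 1;0 0 -3 0 1;0 0 -3 0 1;0 0 0 0 1"

```text
clock: 13.0
position: [0.5954, 0.0792, 0.2072]
ee_rot: [2.007, 2.41, 0.012]
force: [1.2, -0.6, 0.1]
width: 0.999
gripper_force: 0.0
```

Request:
play_rows:
  increments: "3.5 0 0 0 1;3.5 0 0 0 1;3.5 0 0 0 1;3.5 0 0 0 1;0 0 0 0 1"

```text
clock: 13.42
position: [0.5642, 0.2268, 0.2003]
ee_rot: [-1.995, -2.422, -0.004]
force: [0.2, 1.6, 0.3]
width: 1.001
gripper_force: 0.0
```

```bash
python3 st.py; python3 - <<'E'
from h import *
for n in("top","side"):
    p=vision.get_image(n);C=cloud(p);f=p["frame"].astype(int)
    if n=="top":cv2.imwrite("pics/e.png",cv2.resize(p["frame"][120:300,150:390,::-1],None,fx=3,fy=3))
    near=np.hypot(C[...,0]-.591,C[...,1]-.08)<.04
    o=near&(f[...,0]>60)&(f[...,0]>1.8*f[...,2])&(C[...,2]>.122)&(C[...,2]<.14)
    P=C[o].astype(np.float32)
    k=cv2.kmeans(P[:,:2].copy(),2,None,(3,50,1e-6),5,2)[2];v=k[0]-k[1]
    print(n,len(P),k.round(4),"sep",np.hypot(*v).round(4),"ang",np.degrees(np.arctan2(v[0],v[1])).round(1))
E
```

```text
t 13.42 pos [0.5642 0.2268 0.2003] ang 78.95 Ftool [ 1.55  0.55 -0.32] Ttool [ 0.061  0.003 -0.049] w mm 92.1 g 0.0 j7 -0.015
top 92 [[0.5681 0.0724]
 [0.6148 0.0863]] sep 0.0488 ang -106.6
side 144 [[0.5678 0.0713]
 [0.6128 0.0839]] sep 0.0467 ang -105.7
```

View pics/e.png

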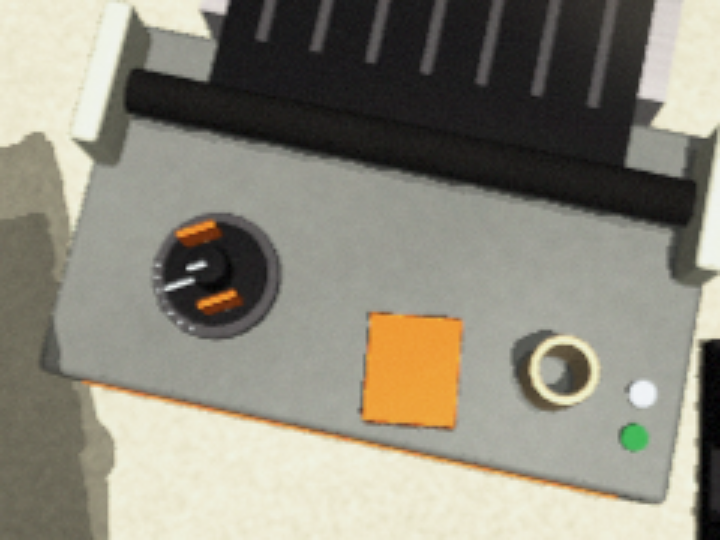

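The final picture shows the pointer swung to (180,282) and the tabs at (199,233) and (219,301), about 49 mm between centres as at the start, so both are out. The dial has turned and holds after a small settle-back. The carton at (412,370) and the core at (565,370) still stand in place.

```bash
python3 -c "
from cell import job
print(job.sign_off())"
```

```text
the job is handed in; nothing more can be done
None
```

I pinched both tabs fully in, turned the dial clockwise until it came up against the end stop at about 0.41 Nm, and let go there. The final picture shows both tabs sprung out and the dial settled back about 0.1 rad; I judged it locked from that, with no turn-back test, and have handed the job in.

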